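# Bring the amber filter round to the arrow

### The arm

A 7-joint arm with a two-finger parallel gripper is mounted at the origin on the work surface. World frame = base frame: x ahead of the robot, y to its left, z up, the work surface at z = 0. Lengths are in mm, angles in rad, forces in N, time in s.
With the tool pointing down it reaches from about 425 to 800 mm from the base axis. Payload 8.3 kg.
Tool frame: the origin (TCP) lies where the fingers leave the gripper's body, on its centre line; the fingertips stand ahead of it and the grasp point (between the pads) lies 54 mm ahead of it (robot.finger_overhang is the z of the fingertips in the tool frame, in mm); z points along the fingers, y is the line along which they close (so a half turn about z gives the same grasp; the last joint's range is limited). The gripper opens to 85 mm and grips with 20 to 120 N. Pads are 22 mm wide; open, the fingers measure 114 mm over their backs; the gripper's body (76 mm by 85 mm) begins 54 mm behind the grasp point. The pads swing forward as they close: fully open they stand 13 mm farther back than shut.
Start: joints at [-1.377, 0.383, 0.016, 1.37, -0.006, 1.388, -0.046], TCP at [158.695, 604.503, 303.879] pointing down, gripper open.
Joint ranges: [-2.95, 2.95], [-0.25, 2.06], [-1.52, 1.56], [0.18, 2.33], [-1.44, 4.58], [0.02, 2.06], [-3.01, 3.01]. Speed limits (rad/s): [2.39, 2.39, 3.01, 3.01, 3.14, 3.14, 3.14].

### API

Orientations are given as a unit quaternion [x, y, z, w].
In Python, from station import robot, capture, get_calibration, workorder gives the robot as it stands.
- The arm moves only by the tool step_arm, never from a script. Its argument "motion" is a list of rows, each an object of numbers: "fingers": the gripper's target within -1 to 1 (shut at 1, half-way at 0, fully open at -1); "dx", "dy", "dz": the shift along the tool's x, y, z each as a share of 0.05 m, from -1 to 1; "rx", "ry", "rz": the turn, a rotation vector about the tool's x, y, z each as a share of pi rad, from -1 to 1. A call has 1 to 12 rows; each row shifts and turns the commanded pose from where the row before left it, along the tool's axes as they then stand; what a row does not reach is not made up. A row lasts 1/8 s, in which the tool goes at most 62.5 mm and 10.7 degrees, less where a joint would pass 70% of its speed; a pose out of reach is approached as far as the arm can. A call with a number of a shift or a turn outside -1 to 1 is refused whole. A call with a gripper value outside its range is refused whole. The fingers move at their own pace and stop on an object; "grip_force" is the grip in N (left out, the last holds). Time passes only in rows, so rows that do not move let the fingers close. It gives the time, the measured TCP pose, the force, the opening and the grip force at its end, in the units of the state.
- robot.get_obs(): the state, without advancing time (a new reading comes with each control period).
- capture(name): name is "scene" or "top" or "wrist"; returns the picture (384x512x3 uint8, red, green, blue); there is no depth.
- get_calibration(name): a dict with "K" (3x3 intrinsics, pixels), "k1" (the pictures are not rectified: a ray, as slopes to the right and down, at radius r is drawn at 1 + k1 r^2 times it, then the intrinsics apply), "rvec" (rotation vector, rad) and "tvec" (3), from world to camera coordinates, as OpenCV has them. Camera axes: x right, y down, z forward; pixel columns grow to the right and rows downward; lengths in mm; the calibration is good to about 2 mm. A picture is of the moment at which its call begins: read the wrist's pose just before it. get_calibration takes no time and is no camera call; for the wrist camera it gives the pose at the moment of the call.
- workorder.finish_job(): hands the job in; it is judged then, once.
The state is a dict: "t": time; "joint_pos": joint angles; "joint_velocities": joint speeds; "joint_torque": joint torques, N m; "eef_pos": TCP position; "ee_rot": TCP orientation; "wrist_force": force on the tool from outside, world axes, zero at the start; "moment": the same for the moment, N m; "finger_gap": finger opening in mm; "finger_force": force on a finger pad.
Only numpy, scipy, OpenCV 4.12 (cv2) and the standard library are available. Lean on these libraries where they do the work, as an engineer would, in place of code of your own. Each camera call takes 0.05 s, during which the arm holds its last target. There are 200 camera calls.

### The job

Turn the filter carousel, the wheel with the amber (orange) handle post, until its post and amber filter stand in line with the white arrow on that carousel's own stand. It goes round endlessly, so turn it whichever way is shorter, and then let go. Leave the lens carousel with the blue post as it is set.

Things in the scene. Friction and masses are not known exactly. Their poses are not given: they have to be found in the camera images.
- filter_wheel (a joint): angle of the filter carousel's wheel about its upright axis, in rad: 0 with the amber post exactly at the white arrow, growing anticlockwise seen from above; the wheel has no stop, so 6.283 is the arrow again. It starts anywhere from 0.7 to 5.58. The wheel is an aluminium disc 172 mm across with six coloured filters; it turns stiffly (about 2 N at the post) and stays where it is left, with no clicks.
- amber_post (a point): the grip point of the amber handle post: on its axis, 28 mm above the wheel's top and 17 mm below the post's top, 98 mm above the table. The post is an upright cylinder 16 mm across and 45 mm high, standing near the wheel's rim next to the amber filter, 72 mm from the wheel's axis. It spins freely about its own axis, so a gripper holding it can go round the wheel without turning. Nothing on either carousel rises above the wheel's top but the posts and a 6 mm high hub.
- filter_stand: the fixed dark drum that carries the filter wheel, 210 mm across, 56 mm high (wheel top at 70 mm), with a 50 mm wide tongue reaching 135 mm from the axis that bears a white arrow. Origin on the wheel's axis at table height; its x axis points from the axis to the arrow, z up. At the arrow the post's axis is 72 mm along this x axis.
- blue_post (a point): the same point on the blue handle post of the lens carousel, a bystander: a like stand and wheel with six clear lenses. It must stay as set.
Things that resemble listed ones, but are neither listed nor needed, are in the scene too. Leave any turquoise or yellow look-alike of the filter_stand alone.

How it is judged:
By the outcome, as a careful person would: the job done as asked, in the order asked, and still so for the second after the job is handed in, with the robot touching nothing.
It also fails if it takes over 35 s, if anything falls off the work surface, if the arm or the gripper's body presses on something with over 40 N, if the wrist force passes 120 N, or if a joint passes its speed limit or range.

## Working session

There is one attempt and no reset: what is moved stays moved. The work goes in short steps, Python scripts to look and compute and a tool call to move; the robot and the scene stay as the last step left them, time stands still between calls to the robot, and variables do not carry over. Pictures are saved under pics/ and viewed, at most 10 in all, crops included, and the job is handed in when it is done.

Besides the shell and the picture viewer there is one more tool, called after "Call:" by a JSON object that holds its "name" and its "arguments", one argument or row to a line. step_arm: Moves the arm, as the interface text tells. Its arguments: {"type":"object","properties":{"motion":{"type":"array","items":{"type":"object","properties":{"fingers":{"type":"number"},"dx":{"type":"number","minimum":-1,"maximum":1},"dy":{"type":"number","minimum":-1,"maximum":1},"dz":{"type":"number","minimum":-1,"maximum":1},"rx":{"type":"number","minimum":-1,"maximum":1},"ry":{"type":"number","minimum":-1,"maximum":1},"rz":{"type":"number","minimum":-1,"maximum":1}}}},"grip_force":{"type":"number"}},"required":["motion"]}

```bash
mkdir -p pics
cat > h.py <<'E'
import numpy as np,cv2
from station import robot,capture,get_calibration,workorder
def ray(c,u,v):
    K=np.array(c["K"]);d=np.array([c["k1"],0,0,0],float)
    p=cv2.undistortPoints(np.array([[[u,v]]],float),K,d)[0,0]
    R=cv2.Rodrigues(np.array(c["rvec"],float))[0];t=np.array(c["tvec"],float).ravel()
    return -R.T@t, R.T@np.array([p[0],p[1],1])
def at(c,u,v,z):
    o,r=ray(c,u,v);return o+r*(z-o[2])/r[2]
def px(c,P):
    return cv2.projectPoints(np.array([P],float),np.array(c["rvec"],float),np.array(c["tvec"],float),np.array(c["K"]),np.array([c["k1"],0,0,0],float))[0][0,0]
E
python3 - <<'E'
from h import *
for n in("top","scene"):
    cv2.imwrite(f"pics/{n}.png",cv2.resize(capture(n)[:,:,::-1],(800,600),interpolation=cv2.INTER_CUBIC))
o=robot.get_obs();print(o)
E
```

```text
{'t': 0.1, 'joint_pos': array([-1.37688092,  0.38418685,  0.01634135,  1.37107924, -0.00627794,
        1.38822055, -0.04651444]), 'joint_velocities': array([ 0.0001167 , -0.00234154, -0.00092793, -0.00187274,  0.00114824,
       -0.00142336, -0.0012211 ]), 'joint_torque': array([ 4.03881175e-03, -6.29128718e+01,  8.48349575e-01, -3.72765470e+01,
        1.68111519e-02,  1.02092462e-02,  1.22667243e-04]), 'eef_pos': array([158.61442595, 604.18467008, 302.94440036]), 'ee_rot': array([ 1.28013383e-01,  9.91772012e-01, -9.17042702e-04, -9.87523162e-05]), 'wrist_force': array([-0.1079965 ,  0.1671946 , -0.71203131]), 'moment': array([-0.00314071,  0.0069691 ,  0.02088958]), 'finger_force': 0.0, 'finger_gap': 85.60304495001769}
```

View pics/top.png

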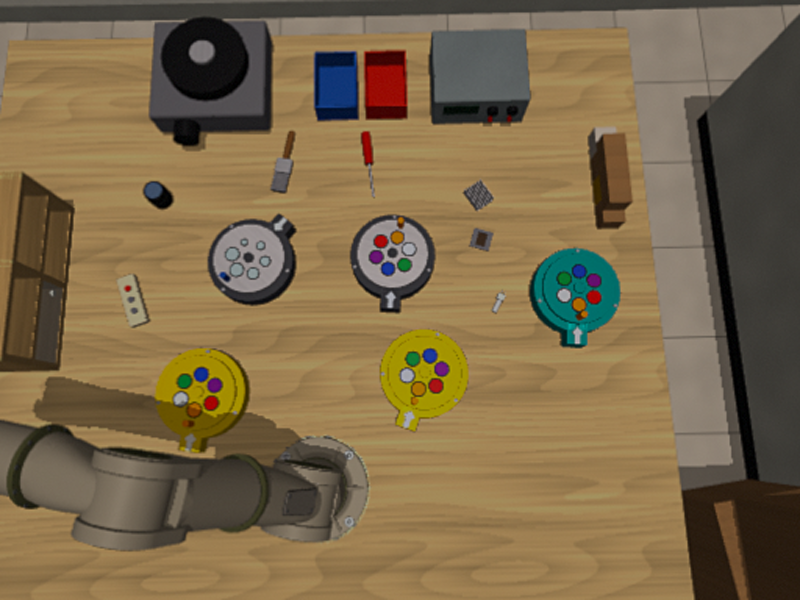

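View pics/scene.png

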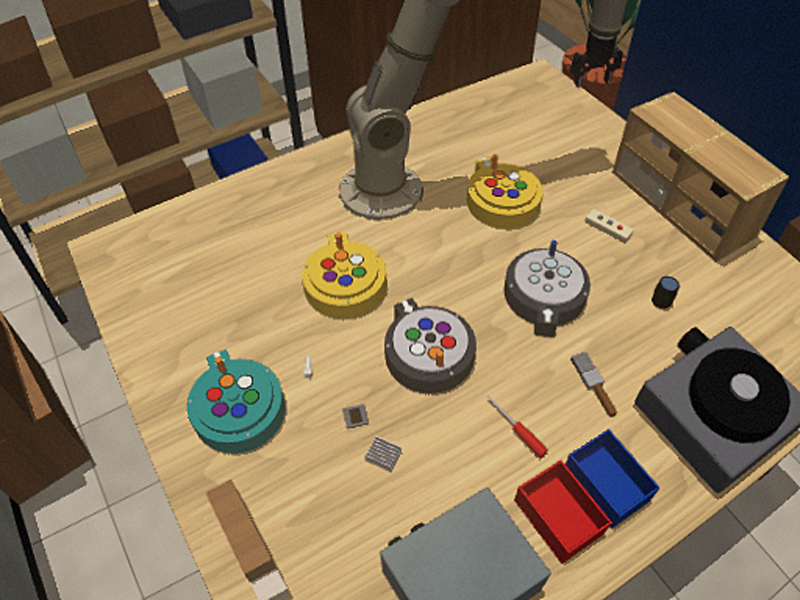

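The top picture shows the dark filter carousel at (392,254) with its arrow at (390,298) and the amber post at about (401,221), nearly half a turn off. The lens carousel is at (250,262). The scene picture agrees. Next I'll enlarge both views of the filter carousel.

Run:
```python
from h import *
a=capture("top")[120:210,210:295,::-1]; b=capture("scene")[180:260,235:315,::-1]
f=lambda i:cv2.resize(i,(400,int(400*i.shape[0]/i.shape[1])),interpolation=cv2.INTER_CUBIC)
a,b=f(a),f(b);H=max(len(a),len(b))
p=lambda i:cv2.copyMakeBorder(i,0,H-len(i),0,0,cv2.BORDER_CONSTANT)
cv2.imwrite("pics/crop.png",np.hstack([p(a),p(b)]))
for n in("top","scene"):
    c=get_calibration(n);print(n,ray(c,256,192)[0],c["K"][0][0])
```

```text
top [ 126.0184756  -189.94514407 1540.22300318] 401.99569365856655
scene [1275.65033686 -696.11777975 1343.28840396] 436.86863596756604
```

View pics/crop.png

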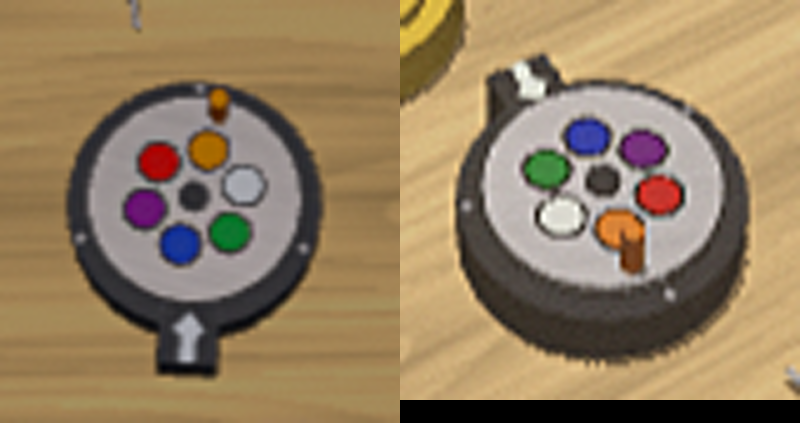

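Left (top view): hub (194,197), amber filter (209,152), post top (219,97), post foot (218,118), and arrow from (190,314) to (188,360). Right (scene view): hub (202,181), post top (228,234), arrow (130,80). Now converting these to positions.

Run:
```python
from h import *
T=get_calibration("top");S=get_calibration("scene")
t=lambda x,y,z:at(T,210+x/4.706-.4,120+y/4.706-.4,z)
s=lambda x,y,z:at(S,235+x/5-.4,180+y/5-.4,z)
r=lambda *a:print(*a[:-1],np.round(a[-1],1))
r("hub",t(194,197,76));r("wheelc",t(195,199.5,70));r("hubS",s(202,181,76))
r("wheelcS",s((83+325)/2,(87+287)/2,70))
for x,y,k in[(88,199,"L"),(302,199,"R"),(195,97,"T"),(195,302,"B")]:r("rim"+k,t(x,y,70))
r("ptop",t(219,97,115));r("pfoot",t(218,118,70));r("ptopS",s(228,234,115));r("pfootS",s(233,267,70))
r("amb",t(209,152,70));r("blue",t(181,244,70));r("ambS",s(218,229,70));r("blueS",s(187,137,70))
for z in(56,):
  r("tip",t(190,314,z));r("tail",t(188,361,z));r("arrowS tail/tip",s(118,66,z));r("",s(138,95,z))
  r("tongue L",t(158,373,z));r("tongue R",t(216,375,z))
# coloured features in whole pictures for reference: drum outer rim centre
r("drumL",t(67,205,56));r("drumR",t(321,205,56))
```

```text
hub [ 548.3 -187.6   76. ]
wheelc [ 547.9 -188.4   70. ]
hubS [ 550.4 -187.    76. ]
wheelcS [ 552.  -186.2   70. ]
rimL [ 550.4 -102.1   70. ]
rimR [ 546.2 -274.7   70. ]
rimT [ 634.8 -190.3   70. ]
rimB [ 463.  -186.5   70. ]
ptop [ 618.7 -209.3  115. ]
pfoot [ 616.3 -208.7   70. ]
ptopS [ 618.4 -211.5  115. ]
pfootS [ 619.  -205.8   70. ]
amb [ 587.6 -200.6   70. ]
blue [ 511.1 -176.3   70. ]
ambS [ 587.2 -197.3   70. ]
blueS [ 508.8 -172.8   70. ]
tip [ 456.4 -182.2   56. ]
tail [ 418.  -179.8   56. ]
arrowS tail/tip [ 418.  -175.5   56. ]
 [ 449.  -177.1   56. ]
tongue L [ 408.8 -155.6   56. ]
tongue R [ 406.1 -201.9   56. ]
drumL [549.7 -84.1  56. ]
drumR [ 544.8 -290.8   56. ]
```

Centre is about (549.5,-187.5). The post bears -17.5° at r = 72.6 (72 expected), and the arrow bears about 176.5°. So I turn about 166° clockwise. First I square the tool to the world axes and move over the carousel.

Call:
{"name": "step_arm", "arguments": {
  "motion": [
    {"rz": -0.041},
    {"rz": -0.0407},
    {"dx": -0.9,"dy": -0.7},
    {"dx": -0.9,"dy": -0.7},
    {"dx": -0.9,"dy": -0.7},
    {"dx": -0.9,"dy": -0.7},
    {"dx": -0.9,"dy": -0.7},
    {"dx": -0.9,"dy": -0.7},
    {"dx": -0.9,"dy": -0.7},
    {"dx": -0.9,"dy": -0.7},
    {"dx": -0.9,"dy": -0.7},
    {}
  ],
  "grip_force": 30
}}

```text
invalid input
```

Call:
{"name": "step_arm", "arguments": {
  "motion": [
    {"dy": -0.96},
    {"dy": -0.96},
    {"dy": -0.96},
    {"dy": -0.96},
    {"dy": -0.96},
    {"dy": -0.96},
    {"dy": -0.96},
    {"dy": -0.96},
    {"dy": -0.96},
    {"dy": -0.96},
    {},
    {}
  ]
}}

```text
invalid input
```

Run:
```python
from h import *
o=robot.get_obs();c=get_calibration("wrist")
cv2.imwrite("pics/w1.png",cv2.resize(capture("wrist")[:,:,::-1],(800,600),interpolation=cv2.INTER_CUBIC))
print(o["t"],o["eef_pos"],o["ee_rot"],o["joint_pos"],ray(c,256,192),robot.finger_overhang)
for P in[(549.5,-187.5,76),(618.5,-209,115),(477.6,-183.1,70)]:print(px(c,P)*1.5625)
```

```text
0.2 [158.63377453 604.30817906 303.27843794] [ 1.27999345e-01  9.91774067e-01 -5.98825304e-04 -9.11754165e-05] [-1.3769053   0.38392304  0.01638245  1.37070566 -0.00632631  1.38822261
 -0.04646583] (array([ 91.1245906 , 622.4705519 , 373.67985864]), array([ 0.25832005, -0.07845047, -0.96291192])) 72.6
[-164.10844492  764.00203493]
[-175.92716338  840.60053437]
[-194.23627416  717.34152161]
```

View pics/w1.png

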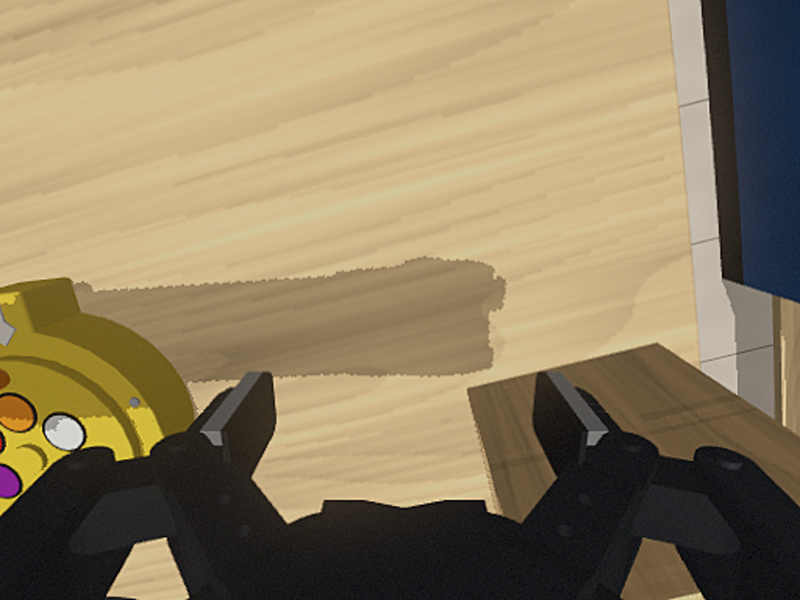

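Both moves were refused, so the arm has not moved. The picture shows the yellow look-alike at left and the shelf at right. I'll try one complete row.

Call:
{"name": "step_arm", "arguments": {
  "motion": [
    {"dx": 0,"dy": 0,"dz": 0,"rx": 0,"ry": 0,"rz": -0.041,"fingers": -1},
    {"dx": 0,"dy": 0,"dz": 0,"rx": 0,"ry": 0,"rz": -0.0407,"fingers": -1}
  ],
  "grip_force": 30
}}

```text
t: 0.5
eef_pos: [158.7, 604.4, 303.7]
ee_rot: [-0.002, 1.0, -0.0, -0.0]
wrist_force: [1.2, -0.1, -0.0]
finger_gap: 85.6
finger_force: 0.0
```

Full rows work.

Call:
{"name": "step_arm", "arguments": {
  "motion": [
    {"dx": -0.9,"dy": -0.7,"dz": 0,"rx": 0,"ry": 0,"rz": 0,"fingers": -1},
    {"dx": -0.9,"dy": -0.7,"dz": 0,"rx": 0,"ry": 0,"rz": 0,"fingers": -1},
    {"dx": -0.9,"dy": -0.7,"dz": 0,"rx": 0,"ry": 0,"rz": 0,"fingers": -1},
    {"dx": -0.9,"dy": -0.7,"dz": 0,"rx": 0,"ry": 0,"rz": 0,"fingers": -1},
    {"dx": -0.9,"dy": -0.7,"dz": 0,"rx": 0,"ry": 0,"rz": 0,"fingers": -1},
    {"dx": -0.9,"dy": -0.7,"dz": 0,"rx": 0,"ry": 0,"rz": 0,"fingers": -1},
    {"dx": -0.9,"dy": -0.7,"dz": 0,"rx": 0,"ry": 0,"rz": 0,"fingers": -1},
    {"dx": -0.9,"dy": -0.7,"dz": 0,"rx": 0,"ry": 0,"rz": 0,"fingers": -1},
    {"dx": -0.9,"dy": -0.7,"dz": 0,"rx": 0,"ry": 0,"rz": 0,"fingers": -1}
  ]
}}

```text
t: 1.62
eef_pos: [564.8, 288.3, 303.9]
ee_rot: [-0.0, 1.0, 0.0, -0.0]
wrist_force: [-0.8, 1.2, -0.2]
finger_gap: 85.5
finger_force: 0.0
```

Call:
{"name": "step_arm", "arguments": {
  "motion": [
    {"dx": 0,"dy": -0.96,"dz": 0,"rx": 0,"ry": 0,"rz": 0,"fingers": -1},
    {"dx": 0,"dy": -0.96,"dz": 0,"rx": 0,"ry": 0,"rz": 0,"fingers": -1},
    {"dx": 0,"dy": -0.96,"dz": 0,"rx": 0,"ry": 0,"rz": 0,"fingers": -1},
    {"dx": 0,"dy": -0.96,"dz": 0,"rx": 0,"ry": 0,"rz": 0,"fingers": -1},
    {"dx": 0,"dy": -0.96,"dz": 0,"rx": 0,"ry": 0,"rz": 0,"fingers": -1},
    {"dx": 0,"dy": -0.96,"dz": 0,"rx": 0,"ry": 0,"rz": 0,"fingers": -1},
    {"dx": 0,"dy": -0.96,"dz": 0,"rx": 0,"ry": 0,"rz": 0,"fingers": -1},
    {"dx": 0,"dy": -0.96,"dz": 0,"rx": 0,"ry": 0,"rz": 0,"fingers": -1},
    {"dx": 0,"dy": -0.96,"dz": 0,"rx": 0,"ry": 0,"rz": 0,"fingers": -1},
    {"dx": 0,"dy": -0.96,"dz": 0,"rx": 0,"ry": 0,"rz": 0,"fingers": -1},
    {"dx": 0,"dy": 0,"dz": 0,"rx": 0,"ry": 0,"rz": 0,"fingers": -1},
    {"dx": 0,"dy": 0,"dz": 0,"rx": 0,"ry": 0,"rz": 0,"fingers": -1}
  ]
}}

```text
t: 3.12
eef_pos: [563.7, -190.1, 303.6]
ee_rot: [0.0, 1.0, 0.0, -0.0]
wrist_force: [0.5, 1.4, -0.4]
finger_gap: 85.3
finger_force: 0.0
```

Run:
```python
from h import *
o=robot.get_obs();c=get_calibration("wrist")
cv2.imwrite("pics/w2.png",cv2.resize(capture("wrist")[:,:,::-1],(800,600),interpolation=cv2.INTER_CUBIC))
np.save("c2.npy",c,allow_pickle=True)
print(o["t"],o["eef_pos"],o["ee_rot"],o["joint_pos"])
for P in[(549.5,-187.5,76),(618.5,-209,115),(477.6,-183.1,70)]:print(px(c,P)*1.5625)
```

```text
3.125 [ 563.68444538 -190.07925742  303.63420707] [ 3.41313506e-05  9.99999943e-01  2.68135067e-04 -2.00513966e-04] [-0.08492986  0.33568868  0.46769963  1.47555391 -0.15260666  1.3670332
  1.96198016]
[406.80459808 261.3552342 ]
[373.87971169 377.47626635]
[413.57575242 152.45485872]
```

View pics/w2.png

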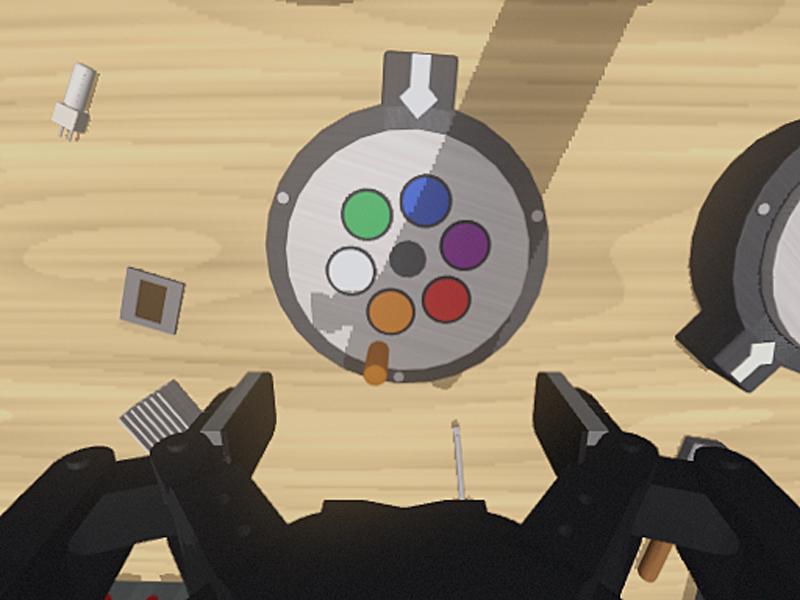

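The wrist view is clear: hub (408,259), post top (375,376), amber filter (390,312), blue (426,201). The arrow runs from its tip (418,117) to its tail (421,55), and the tongue corners are (384,52) and (458,57).

Run:
```python
from h import *
c=np.load("c2.npy",allow_pickle=True).item()
t=lambda x,y,z:at(c,(x+.5)/1.5625-.5,(y+.5)/1.5625-.5,z)
h=t(408,259,76);f=[t(*p,70) for p in[(390,312),(426,201),(367,214),(446,299),(351,270),(465,245)]]
ctr=np.mean(f,0);print("hub",h,"filters",ctr)
ang=lambda a,b=ctr:(np.degrees(np.arctan2(a[1]-b[1],a[0]-b[0])),np.hypot(*(a-b)[:2]))
p=t(375,376,115);print("post",p,ang(p));print("amb-blue",ang(f[0],f[1]))
for n,q in dict(tip=(418,117),tail=(421,55),tm=(421,54.5)).items():
    a=t(*q,56);print(n,a,ang(a))
print("end angle from corners",ang(t(384,52,56),t(458,57,56))[0]-90)
print("tip->tail dir",ang(t(421,55,56),t(418,117,56)))
```

```text
hub [ 547.65700178 -186.87251598   76.        ] filters [ 547.92133415 -187.17399917   70.        ]
post [ 617.25284426 -208.43204397  115.        ] (np.float64(-17.046297796646588), np.float64(72.51732733257816))
amb-blue (np.float64(-17.68269082204286), np.float64(82.82830203139328))
tip [ 453.7146095  -180.11612507   56.        ] (np.float64(175.7154613978705), np.float64(94.47073914977389))
tail [ 415.48478465 -178.4365066    56.        ] (np.float64(176.22538498514658), np.float64(132.72446428384492))
tm [ 415.18556434 -178.43923526   56.        ] (np.float64(176.23504216791122), np.float64(133.02285775784793))
end angle from corners -183.47409673790247
tip->tail dir (np.float64(177.4843410467398), np.float64(38.26670388713174))
```

Refined centre is (548.2,-187.2), post at -17.3° (617,-208.6) and arrow at 176.3°. Descend and grip.

Call:
{"name": "step_arm", "arguments": {
  "motion": [
    {"dx": -0.533,"dy": -0.18,"dz": 0,"rx": 0,"ry": 0,"rz": 0,"fingers": -1},
    {"dx": -0.533,"dy": -0.18,"dz": 0,"rx": 0,"ry": 0,"rz": 0,"fingers": -1},
    {"dx": 0,"dy": 0,"dz": 0.75,"rx": 0,"ry": 0,"rz": 0,"fingers": -1},
    {"dx": 0,"dy": 0,"dz": 0.75,"rx": 0,"ry": 0,"rz": 0,"fingers": -1},
    {"dx": 0,"dy": 0,"dz": 0.75,"rx": 0,"ry": 0,"rz": 0,"fingers": -1},
    {"dx": 0,"dy": 0,"dz": 0.4,"rx": 0,"ry": 0,"rz": 0,"fingers": -1},
    {"dx": 0,"dy": 0,"dz": 0.38,"rx": 0,"ry": 0,"rz": 0,"fingers": -1},
    {"dx": 0,"dy": 0,"dz": 0,"rx": 0,"ry": 0,"rz": 0,"fingers": 0},
    {"dx": 0,"dy": 0,"dz": 0,"rx": 0,"ry": 0,"rz": 0,"fingers": 0.4}
  ]
}}

```text
t: 4.3
eef_pos: [617.6, -208.8, 153.7]
ee_rot: [0.0, 1.0, -0.0, 0.001]
wrist_force: [0.7, -1.0, 0.1]
finger_gap: 51.9
finger_force: 0.0
```

Call:
{"name": "step_arm", "arguments": {
  "motion": [
    {"dx": 0,"dy": 0,"dz": 0,"rx": 0,"ry": 0,"rz": 0,"fingers": 1},
    {"dx": 0,"dy": 0,"dz": 0,"rx": 0,"ry": 0,"rz": 0,"fingers": 1},
    {"dx": 0,"dy": 0,"dz": 0,"rx": 0,"ry": 0,"rz": 0,"fingers": 1},
    {"dx": 0,"dy": 0,"dz": 0,"rx": 0,"ry": 0,"rz": 0,"fingers": 1}
  ],
  "grip_force": 30
}}

```text
t: 4.8
eef_pos: [617.4, -208.8, 153.4]
ee_rot: [0.0, 1.0, -0.0, 0.001]
wrist_force: [-0.0, 0.2, 4.8]
finger_gap: 15.0
finger_force: 29.3
```

Run:
```python
import numpy as np
a=np.radians(-17.3-np.linspace(0,166.4,23));p=72*np.c_[np.cos(a),np.sin(a)]
d=np.diff(p,axis=0)/50
print(np.round(np.c_[-d[:,0],d[:,1]],3).tolist(), p[-1]+[548.2,-187.2])
```

```text
[[0.068, -0.177], [0.091, -0.167], [0.112, -0.153], [0.131, -0.137], [0.148, -0.119], [0.163, -0.098], [0.174, -0.076], [0.183, -0.052], [0.188, -0.028], [0.19, -0.003], [0.189, 0.022], [0.184, 0.047], [0.176, 0.071], [0.165, 0.093], [0.152, 0.114], [0.135, 0.133], [0.117, 0.15], [0.096, 0.164], [0.074, 0.175], [0.05, 0.183], [0.025, 0.188], [0.0, 0.19]] [ 476.35007548 -182.55367381]
```

Gripped on the post (gap 15 mm, 29 N). Now I follow the arc in 22 steps of 7.56°.

Call:
{"name": "step_arm", "arguments": {
  "motion": [
    {"dx": 0.068,"dy": -0.177,"dz": 0,"rx": 0,"ry": 0,"rz": 0,"fingers": 1},
    {"dx": 0.091,"dy": -0.167,"dz": 0,"rx": 0,"ry": 0,"rz": 0,"fingers": 1},
    {"dx": 0.112,"dy": -0.153,"dz": 0,"rx": 0,"ry": 0,"rz": 0,"fingers": 1},
    {"dx": 0.131,"dy": -0.137,"dz": 0,"rx": 0,"ry": 0,"rz": 0,"fingers": 1},
    {"dx": 0.148,"dy": -0.119,"dz": 0,"rx": 0,"ry": 0,"rz": 0,"fingers": 1},
    {"dx": 0.163,"dy": -0.098,"dz": 0,"rx": 0,"ry": 0,"rz": 0,"fingers": 1}
  ]
}}

```text
t: 5.55
eef_pos: [581.9, -251.6, 153.4]
ee_rot: [-0.0, 1.0, -0.0, 0.001]
wrist_force: [1.7, 0.0, 5.1]
finger_gap: 15.1
finger_force: 29.5
```

Call:
{"name": "step_arm", "arguments": {
  "motion": [
    {"dx": 0.174,"dy": -0.076,"dz": 0,"rx": 0,"ry": 0,"rz": 0,"fingers": 1},
    {"dx": 0.183,"dy": -0.052,"dz": 0,"rx": 0,"ry": 0,"rz": 0,"fingers": 1},
    {"dx": 0.188,"dy": -0.028,"dz": 0,"rx": 0,"ry": 0,"rz": 0,"fingers": 1},
    {"dx": 0.19,"dy": -0.003,"dz": 0,"rx": 0,"ry": 0,"rz": 0,"fingers": 1}
  ]
}}

```text
t: 6.05
eef_pos: [544.9, -259.8, 153.4]
ee_rot: [0.0, 1.0, -0.001, 0.001]
wrist_force: [2.0, 0.6, 7.2]
finger_gap: 15.2
finger_force: 29.5
```

Forces are small. Continuing.

Call:
{"name": "step_arm", "arguments": {
  "motion": [
    {"dx": 0.189,"dy": 0.022,"dz": 0,"rx": 0,"ry": 0,"rz": 0,"fingers": 1},
    {"dx": 0.184,"dy": 0.047,"dz": 0,"rx": 0,"ry": 0,"rz": 0,"fingers": 1},
    {"dx": 0.176,"dy": 0.071,"dz": 0,"rx": 0,"ry": 0,"rz": 0,"fingers": 1},
    {"dx": 0.165,"dy": 0.093,"dz": 0,"rx": 0,"ry": 0,"rz": 0,"fingers": 1},
    {"dx": 0.152,"dy": 0.114,"dz": 0,"rx": 0,"ry": 0,"rz": 0,"fingers": 1},
    {"dx": 0.135,"dy": 0.133,"dz": 0,"rx": 0,"ry": 0,"rz": 0,"fingers": 1}
  ]
}}

```text
t: 6.8
eef_pos: [494.7, -235.8, 153.4]
ee_rot: [0.0, 1.0, -0.001, 0.001]
wrist_force: [2.3, -0.9, 6.2]
finger_gap: 15.7
finger_force: 29.5
```

Call:
{"name": "step_arm", "arguments": {
  "motion": [
    {"dx": 0.117,"dy": 0.15,"dz": 0,"rx": 0,"ry": 0,"rz": 0,"fingers": 1},
    {"dx": 0.096,"dy": 0.164,"dz": 0,"rx": 0,"ry": 0,"rz": 0,"fingers": 1},
    {"dx": 0.074,"dy": 0.175,"dz": 0,"rx": 0,"ry": 0,"rz": 0,"fingers": 1},
    {"dx": 0.05,"dy": 0.183,"dz": 0,"rx": 0,"ry": 0,"rz": 0,"fingers": 1},
    {"dx": 0.025,"dy": 0.188,"dz": 0,"rx": 0,"ry": 0,"rz": 0,"fingers": 1},
    {"dx": 0,"dy": 0.19,"dz": 0,"rx": 0,"ry": 0,"rz": 0,"fingers": 1},
    {"dx": 0,"dy": 0,"dz": 0,"rx": 0,"ry": 0,"rz": 0,"fingers": 1},
    {"dx": 0,"dy": 0,"dz": 0,"rx": 0,"ry": 0,"rz": 0,"fingers": 1}
  ]
}}

```text
t: 7.8
eef_pos: [476.7, -182.4, 153.3]
ee_rot: [-0.0, 1.0, 0.0, 0.001]
wrist_force: [-1.4, 1.6, 9.7]
finger_gap: 15.3
finger_force: 29.9
```

Run:
```python
from h import *
o=robot.get_obs();print(o["t"],o["eef_pos"],o["ee_rot"],o["wrist_force"])
a=capture("top")[120:210,210:295,::-1]; b=capture("wrist")[:,:,::-1]
cv2.imwrite("pics/m.png",np.hstack([cv2.resize(a,(363,384),interpolation=cv2.INTER_CUBIC),b])[:, :])
i=cv2.imread("pics/m.png");cv2.imwrite("pics/m.png",cv2.resize(i,(800,int(800*384/i.shape[1]))))
```

```text
7.8 [ 476.73264139 -182.37947711  153.29213811] [-1.23106168e-04  9.99999753e-01  1.39453037e-04  6.78014072e-04] [-1.3931831   1.59515362  9.72537898]
```

View pics/m.png

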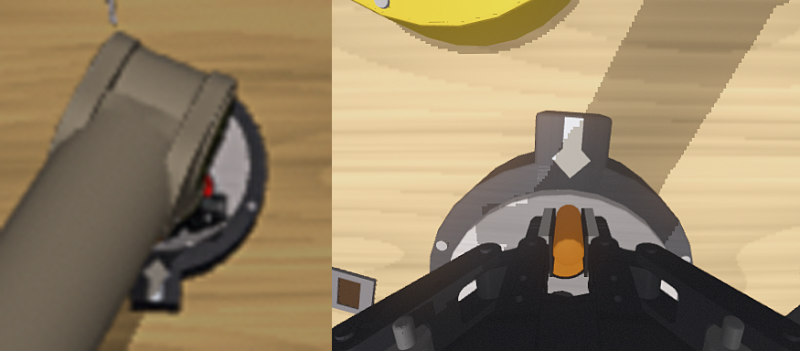

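The post sits between the fingers at the arrow: post (568,230), arrow tip (571,170). Now I release, rise, and go back to the earlier viewpoint to check.

Call:
{"name": "step_arm", "arguments": {
  "motion": [
    {"dx": 0,"dy": 0,"dz": 0,"rx": 0,"ry": 0,"rz": 0,"fingers": 0.2},
    {"dx": 0,"dy": 0,"dz": 0,"rx": 0,"ry": 0,"rz": 0,"fingers": -0.4},
    {"dx": 0,"dy": 0,"dz": 0,"rx": 0,"ry": 0,"rz": 0,"fingers": -1},
    {"dx": 0,"dy": 0,"dz": 0,"rx": 0,"ry": 0,"rz": 0,"fingers": -1},
    {"dx": 0,"dy": 0,"dz": -0.5,"rx": 0,"ry": 0,"rz": 0,"fingers": -1},
    {"dx": 0,"dy": 0,"dz": -0.8,"rx": 0,"ry": 0,"rz": 0,"fingers": -1},
    {"dx": 0,"dy": 0,"dz": -0.8,"rx": 0,"ry": 0,"rz": 0,"fingers": -1},
    {"dx": -0.8,"dy": 0,"dz": -0.5,"rx": 0,"ry": 0,"rz": 0,"fingers": -1},
    {"dx": -0.9,"dy": 0,"dz": -0.4,"rx": 0,"ry": 0,"rz": 0,"fingers": -1},
    {"dx": 0,"dy": 0,"dz": 0,"rx": 0,"ry": 0,"rz": 0,"fingers": -1},
    {"dx": 0,"dy": 0,"dz": 0,"rx": 0,"ry": 0,"rz": 0,"fingers": -1},
    {"dx": 0,"dy": 0,"dz": 0,"rx": 0,"ry": 0,"rz": 0,"fingers": -1}
  ]
}}

```text
t: 9.4
eef_pos: [560.4, -182.9, 301.9]
ee_rot: [0.001, 1.0, 0.0, -0.001]
wrist_force: [-0.3, 0.9, 0.1]
finger_gap: 85.5
finger_force: 0.0
```

Run:
```python
from h import *
c=get_calibration("wrist");i=capture("wrist");np.save("c3.npy",c,allow_pickle=True)
cv2.imwrite("pics/w3.png",cv2.resize(i[20:260,130:450,::-1],(800,600),interpolation=cv2.INTER_CUBIC))
```

```text
(no output)
```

View pics/w3.png

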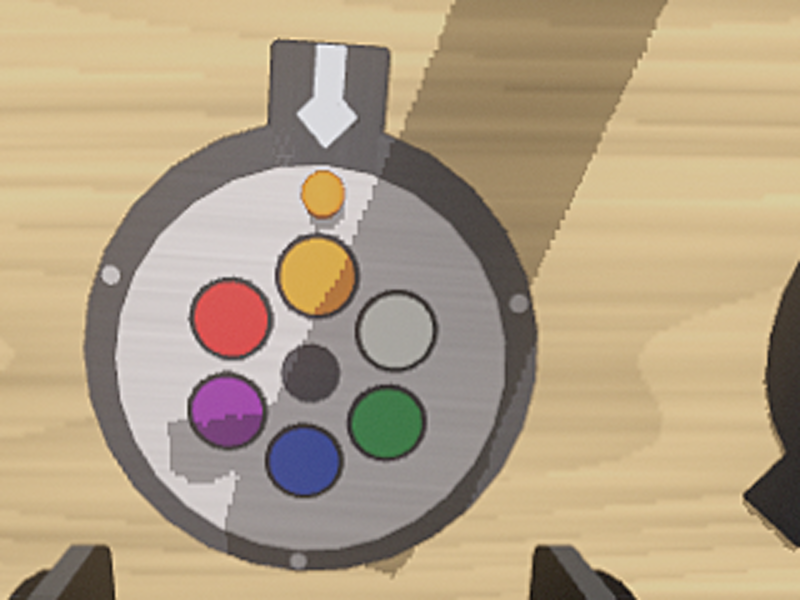

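Post top (322,194), amber (317,276), blue (304,460), arrow tip (326,147), tail (331,45), and stand marks (110,274), (518,303), (298,561). Next, the residual angle.

Run:
```python
from h import *
c=np.load("c3.npy",allow_pickle=True).item()
t=lambda x,y,z:at(c,130+(x+.5)/2.5-.5,20+(y+.5)/2.5-.5,z)
A=lambda a,b:np.degrees(np.arctan2(*(a-b)[1::-1]))%360
f=[t(*p,70) for p in[(317,276),(397,330),(387,423),(304,460),(227,411),(231,318)]];ctr=np.mean(f,0);print(ctr)
print("wheel by diameters",A(f[0],f[3]),"red-green/white-purple",(A(f[5],f[2])+A(f[1],f[4]))/2)
# all six
print("six",[round((A(p,ctr)+60*s+180)%360-180,2) for p,s in zip(f,range(6))])
print("post",A(t(322,194,115),ctr))
m=[t(*p,56) for p in[(110,274),(518,303),(298,561)]];print("marks",[A(p,ctr) for p in m],[np.hypot(*(p-ctr)[:2]) for p in m])
print("tip,tail",A(t(326,147,56),ctr),A(t(331,45,56),ctr),"dir",A(t(331,45,56),t(326,147,56)))
print("corners mid",A((t(273,40,56)+t(389,47,56))/2,ctr), "perp",A(t(273,40,56),t(389,47,56))+90-360)
```

```text
[ 547.8405081  -187.44024461   70.        ]
wheel by diameters 175.69651444201887 red-green/white-purple 175.60180608994608
six [np.float64(175.84), np.float64(175.73), np.float64(175.44), np.float64(175.55), np.float64(175.61), np.float64(175.62)]
post 175.9009516130284
marks [np.float64(245.08726137780462), np.float64(106.96757934589593), np.float64(355.9338433456215)] [np.float64(98.0373377211215), np.float64(97.09266535113322), np.float64(98.30345852314049)]
tip,tail 175.82207235410073 176.18025789292827 dir 177.0350815812406
corners mid 176.18593593893908 perp -3.2098921127244466
```

The wheel stands at about 175.7° and the arrow at about 176.0°, so they agree to under 0.5°. The gripper is clear of the carousel, so I hand in.

```bash
python3 -c "
from h import *
print(workorder.finish_job())"
```

```text
the job is handed in; nothing more can be done
None
```

I turned the filter carousel about 166° clockwise, released it with its amber post within about 0.5° of the white arrow, never touched the lens carousel, and handed the job in at about 9.5 s.

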